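# Load the second lever blank and lift the carrier level

## Robot

A 6-joint arm with a two-finger parallel gripper is mounted at the origin on a cart in front of the work surface, level with it; the furniture and walls round the work are solid. World frame = base frame: x ahead of the robot, y to its left, z up, the work surface at z = 0. Lengths are in mm, angles in rad, forces in N, time in s.
With the tool pointing down it reaches from about 350 to 925 mm from the base axis. Payload 6.4 kg.
Tool frame: the origin (TCP) lies between the finger pads, 19 mm behind the fingertips; this is the grasp point; z points along the fingers, y is the line along which they close (so a half turn about z gives the same grasp; the last joint's range is limited). The gripper opens to 94 mm and grips with 3 to 60 N. Pads are 16 mm wide; open, the fingers measure 119 mm over their backs; the gripper's body (75 mm by 177 mm) begins 78 mm behind the grasp point.
Start: joints at [-1.427, 0.245, 1.558, -0, 1.339, -0.174], TCP at [203.115, -617.461, 224.255] pointing down, gripper open.
Joint ranges: [-3.13, 3.13], [-1.02, 2.26], [0.13, 2.54], [-0.95, 4.09], [0.21, 2.88], [-2.74, 2.74]. Speed limits (rad/s): [2.57, 2.57, 3.14, 3.14, 3.14, 3.14].

## Interface

Orientations are given as a unit quaternion [x, y, z, w].
In Python, from bench import * gives the robot as it stands.
- The arm moves only by the shell command python3 -m inch 'ROWS' [FORCE]. ROWS is JSON, a list of rows, each an object of numbers: "claw": the opening, from 0 (shut) to 1 (fully open); "x", "y", "z": the shift along the tool's x, y, z in m; "wx", "wy", "wz": the turn, a rotation vector about the tool's x, y, z in rad. In form: [{"claw": .., "x": .., "y": .., "z": .., "wx": .., "wy": .., "wz": ..}, ...]. A call has 1 to 12 rows; each row is the pose to reach, as a shift and turn from the pose commanded when the call began, along the tool's axes at that moment; what a row does not reach only later rows make up. A row lasts 1/8 s, in which the tool goes at most 62.5 mm and 10.7 degrees, less where a joint would pass 70% of its speed; a pose out of reach is approached as far as the arm can. A call with a gripper value outside its range is refused whole. The fingers move at their own pace and stop on an object; FORCE is the grip in N (left out, the last holds). Time passes only in rows, so rows that repeat a pose let the fingers close. It gives the time, the measured TCP pose, the force, the opening and the grip force at its end, in the units of the state.
- get_obs(): the state, without advancing time (a new reading comes with each control period).
- grab_frame(name): name is "scene" or "top" or "wrist"; returns (picture, depth): 420x560x3 uint8, red, green, blue; 420x560 float32, mm along the optical axis (not along the pixel's ray), 0 where there is no reading.
- calibration(name): a dict with "fx", "fy", "cx", "cy" (pixels), "dist" ([k1, k2, p1, p2, k3] as OpenCV has them; the pictures are not rectified), "R" (3x3) and "t" (3): a world point X has camera coordinates R X + t; the wrist camera has in their place "mount" (4x4, takes a point from camera to tool coordinates, whose origin is the TCP and whose axes are the flange's). Camera axes: x right, y down, z forward; pixel columns grow to the right and rows downward; lengths in mm; the calibration is good to about 2 mm. A picture is of the moment at which its call begins: read the wrist's pose just before it. calibration takes no time and is no camera call.
- finish_job(): hands the job in; it is judged then, once.
The state is a dict: "time_s": time; "joints": joint angles; "qvel": joint speeds; "effort": joint torques, N m; "tool_pos": TCP position; "tool_rot": TCP orientation; "ft_force": force on the tool from outside, world axes, zero at the start; "moment": the same for the moment, N m; "finger_gap": finger opening in mm; "grasp_force": force on a finger pad.
Only numpy, scipy, OpenCV 4.12 (cv2) and the standard library are available. Lean on these libraries where they do the work, as an engineer would, in place of code of your own. Each camera call takes 0.05 s, during which the arm holds its last target. There are 200 camera calls.

## Task

Lay the brake-lever blank that lies by itself on the table into the empty slot of the two-slot carrier, across both of its rails between the pins and about centred lengthwise like the blank already in the other slot, and let go of it. Then take the loaded carrier by its grip bar and lift it at least 10 cm clear of the table, level, with both blanks still lying in their slots. Finish while holding it there, steady and level, and leave the other things alone.

Things in the scene. Friction and masses are not known exactly. Their poses are not given: they have to be found in the camera images.
- carrier: Loose steel carrier, ~0.3 kg, 196 (x) x 108 (y) x 72 mm high, four feet, any yaw. Origin: centre of underside, z up. Two rails along its x at y = +-50 mm, 8 mm wide, tops 30 mm high. On each, 8 mm pins rise 15 mm above it at x = +-52 and +-92 mm: slots 32 mm wide, centred at x = +-72 mm, open down to the table between the rails. A 30 mm spine along x = 0, 26 mm high, bears the grip bar.
- carrier_handle (a point): Centre of the carrier's black grip bar, 62 mm above the middle of its underside. The bar lies along the carrier's y: 92 mm long, 12 mm thick (in x), 20 mm tall (52 to 72 mm above the underside), on two legs 37 mm either side of its middle. With both slots loaded the centre of mass is below it.
- free_slot (a point): Centre of the empty slot, at the height of the rails' tops: 72 mm to the carrier's +x side, 30 mm above its underside. Its axes are the carrier's; a blank lies in it along y, its origin at this point.
- full_slot (a point): Centre of the occupied slot, at the height of the rails' tops: 72 mm to the carrier's -x side, 30 mm above its underside.
- lever_loose: Whitish aluminium brake-lever blank lying by itself on the table, to the robot's right (the like ones in a group far back stay there). Flat bar 174 mm long along its y, up to 25 mm wide along x (widest about the middle), 11 to 13 mm thick, 0.06 kg. Origin: centre of its underside. It may lie either way round in the slot.
- lever_loaded: A like brake-lever blank, already lying in the carrier's other slot along the carrier's y. Origin: centre of its underside.
- tape_roll: Bystander: roll of masking tape, 100 mm across, 24 mm high, lying flat beyond the carrier and the loose blank. Origin: centre of its underside.
- pliers: Bystander: pliers, 180 x 55 x 14 mm, lying beyond the loose blank. Origin: centre of its underside.
- calliper: Bystander: digital calliper, 230 x 72 x 14 mm, lying beyond the carrier, at the left. Origin: centre of its underside.
- marker: Bystander: marker pen, 130 x 16 x 17 mm, lying between robot and carrier at the left. Origin: centre of its underside.

How it is judged:
By the outcome, as a careful person would: the job done as asked, in the order asked, and still so for the second after the job is handed in, while the arm keeps its last pose, push and grip.
It also fails if it takes over 53 s, if anything falls off the work surface, if the arm or the gripper's body presses on something with over 40 N, if the wrist force passes 120 N, or if a joint passes its speed limit or range.

## Working session

There is one attempt and no reset: what is moved stays moved. The work goes in short steps, Python scripts to look and compute and a shell command to move; the robot and the scene stay as the last step left them, time stands still between calls to the robot, and variables do not carry over. Pictures are saved under pics/ and viewed, at most 10 in all, crops included, and the job is handed in when it is done.

```bash
mkdir -p pics; ls; cat > h.py <<'E'
from bench import *
import numpy as np, cv2
from scipy.spatial.transform import Rotation as Ro
def cam(n):
    o=get_obs(); im,d=grab_frame(n); c=calibration(n)
    K=np.array([[c['fx'],0,c['cx']],[0,c['fy'],c['cy']],[0,0,1]]); D=np.array(c['dist'],float)
    if 'mount' in c and n=='wrist':
        T=np.eye(4);T[:3,:3]=Ro.from_quat(o['tool_rot']).as_matrix();T[:3,3]=o['tool_pos'];T=T@np.array(c['mount'])
    else:
        R=np.array(c['R']);T=np.eye(4);T[:3,:3]=R.T;T[:3,3]=-R.T@np.array(c['t'])
    return im,d,K,D,T
def cloud(d,K,D,T):
    v,u=np.mgrid[:d.shape[0],:d.shape[1]]
    p=cv2.undistortPoints(np.stack([u,v],-1).reshape(-1,1,2).astype(np.float64),K,D).reshape(-1,2)
    P=np.c_[p,np.ones(len(p))]*d.reshape(-1,1)
    W=P@T[:3,:3].T+T[:3,3]; W[d.reshape(-1)==0]=np.nan
    return W.reshape(*d.shape,3)
E
python3 - <<'E'
from h import *
for n in ('scene','top'):
    im,d,K,D,T=cam(n); cv2.imwrite(f'pics/{n}0.png',im[...,::-1]); np.savez(f'{n}0',im=im,W=cloud(d,K,D,T)); print(n,T[:3,3])
print(get_obs())
E
```

```text
pics
scene [ 34.21169924 863.64773608 689.46604956]
top [ 4.36480331e+02 -6.10073491e-01  1.06099457e+03]
{'time_s': 0.1, 'joints': array([-1.42712131e+00,  2.45722522e-01,  1.55887125e+00,  3.05934627e-06,
        1.33866932e+00, -1.74101616e-01]), 'qvel': array([ 0.00083052, -0.00112028, -0.00263184,  0.00045399,  0.00018868,
        0.00174136]), 'effort': array([ 7.44820718e-04, -4.16915488e+01, -3.15523946e+01,  6.86122407e-02,
        3.10238160e-02, -6.05408604e-05]), 'tool_pos': array([ 203.02950668, -616.95807368,  223.28061552]), 'tool_rot': array([ 9.87403496e-01,  1.58220220e-01,  1.41940904e-05, -8.35097320e-04]), 'ft_force': array([-0.11307822,  0.32521782,  0.05852351]), 'moment': array([ 0.00326735,  0.02966893, -0.01288663]), 'grasp_force': 0.0, 'finger_gap': 93.79132102782576}
```

View pics/top0.png

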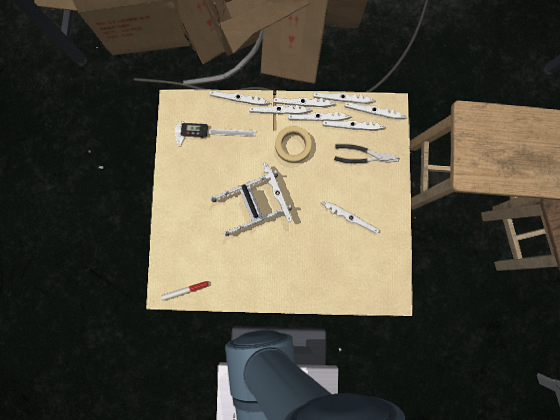

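View pics/scene0.png

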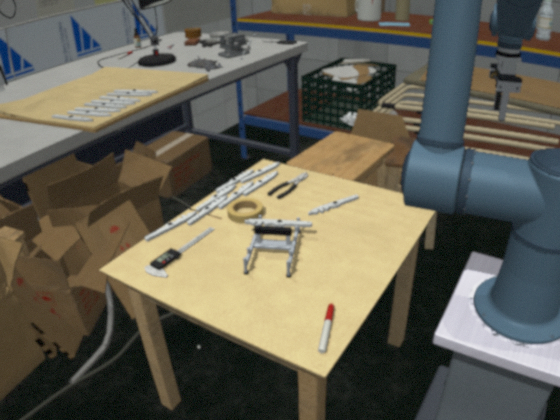

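The top view shows the carrier with its black bar from (244,186) to (256,216), the loaded blank to its right at (279,193) and the empty slot to its left at about (225,213). The loose blank runs from (323,204) to (379,233). The scene view agrees with this.

```bash
python3 - <<'E'
from h import *
f=np.load('top0.npz'); im,W=f['im'].astype(int),f['W']
def box(u0,v0,u1,v1,m,name):
    S=np.zeros(im.shape[:2],bool);S[v0:v1,u0:u1]=1
    P=W[S&m]; P=P[~np.isnan(P[:,0])]
    xy=P[:,:2].astype(np.float32); r=cv2.minAreaRect(xy); b=cv2.boxPoints(r)
    e=[b[1]-b[0],b[2]-b[1]]; L=max(e,key=np.linalg.norm)
    print(name,len(P),'c',np.round(r[0],1),'size',np.round(r[1],1),'long-axis deg',np.degrees(np.arctan2(L[1],L[0])).round(1),'z',np.percentile(P[:,2],[5,50,95]).round(1), 'mean',P.mean(0).round(1))
z=W[...,2]
print('table z',np.nanmedian(z[240:280,220:380]))
box(312,192,392,245,z>6,'loose')
box(225,170,270,230,(z>60),'bar')
box(225,170,270,230,(im.max(-1)<60)&(z>50),'bar dark')
box(255,155,305,230,(z>37)&(z<50)&(im.min(-1)>150),'loaded')
box(200,155,305,245,(z>20),'carrier')
print(calibration('top')['fx'],calibration('wrist'))
E
```

```text
table z -0.2721742242918026
loose 379 c [ 552.8 -172.3] size [192.8  79.6] long-axis deg 78.0 z [ 7.1 10.6 13.7] mean [ 553.8 -184.1   10.6]
bar 167 c [582.1  82.1] size [91.2 11.8] long-axis deg 23.5 z [67.4 71.4 74. ] mean [581.3  81.8  71. ]
bar dark 144 c [580.6  81.5] size [88.  10.6] long-axis deg 23.4 z [68.7 71.6 74.1] mean [580.   81.2  71.4]
loaded 364 c [610.8  16.8] size [172.8  45.7] long-axis deg 23.0 z [38.2 40.9 44.8] mean [613.7  13.6  41.1]
carrier 1338 c [610.6  55.1] size [184.1 269.1] long-axis deg -77.5 z [22.9 32.4 71.8] mean [599.9  54.9  37.5]
390.6515712436987 {'fx': 298.6720724405851, 'fy': 298.6720724405851, 'cx': 279.5664729882814, 'cy': 209.08480307898512, 'dist': array([-0.06375672,  0.        ,  0.        ,  0.        ,  0.        ]), 'mount': array([[ 7.35159634e-05, -9.58836127e-01, -2.83959989e-01,
         8.32536565e+01],
       [ 9.99999922e-01,  1.80772867e-04, -3.51512895e-04,
        -1.33342597e+00],
       [ 3.88375524e-04, -2.83959941e-01,  9.58836066e-01,
        -1.59667067e+02],
       [ 0.00000000e+00,  0.00000000e+00,  0.00000000e+00,
         1.00000000e+00]])}
```

```bash
cat >> h.py <<'E'
def rows(p,ang=None):
    """shift (m) & wz for target TCP p (mm), tool x heading ang (deg), tool down; from measured pose"""
    o=get_obs(); M=Ro.from_quat(o['tool_rot']); d=M.inv().apply(np.array(p)-o['tool_pos'])/1e3
    w=None
    if ang is not None:
        for a in (ang,ang+180):
            a=np.radians(a); T=Ro.from_matrix(np.c_[[np.cos(a),np.sin(a),0],[np.sin(a),-np.cos(a),0],[0,0,-1]])
            r=(M.inv()*T).as_rotvec(); w=r if w is None or np.linalg.norm(r)<np.linalg.norm(w) else w
    print('pos',o['tool_pos'].round(1),'heading',np.degrees(np.arctan2(*M.apply([1,0,0])[1::-1])).round(2),'shift',d.round(4),'turn',None if w is None else w.round(4),'t',o['time_s'])
def axis(P):
    c=P[:,:2].mean(0); _,_,V=np.linalg.svd(P[:,:2]-c,full_matrices=False); v=V[0]; v=v if v[0]>0 else -v
    n=np.array([-v[1],v[0]]); a=(P[:,:2]-c)@v; b=(P[:,:2]-c)@n
    q=[np.percentile(a,[.5,99.5]),np.percentile(b,[1,99])]
    return c+v*q[0].mean()+n*q[1].mean(), np.degrees(np.arctan2(v[1],v[0])), [float(np.ptp(x).round(1)) for x in q], c
E
python3 - <<'E'
from h import *
f=np.load('top0.npz'); im,W=f['im'].astype(int),f['W']
S=np.zeros(im.shape[:2],bool);S[195:242,315:387]=1
S&=(im[...,2]>im[...,0]*.85)&(im.min(-1)>120)&(W[...,2]>4)
n,l,s,_=cv2.connectedComponentsWithStats(S.astype(np.uint8)); S=l==1+s[1:,4].argmax()
P=W[S];c,a,sz,m=axis(P); print(c,a,sz,m,len(P))
rows([*c,220],a)
E
```

```text
[ 551.7143198  -184.34812749] 63.212314683383944 [169.1, 19.9] [ 552.75983996 -184.6461084 ] 351
pos [ 203.  -617.   223.3] heading 18.21 shift [ 0.4664 -0.302   0.0039] turn [-0.0014 -0.0009 -0.7855] t 0.1
```

```bash
python3 -m inch '[{"claw":1,"x":0.466,"y":-0.302,"z":0.004,"wz":-0.785},{"claw":1,"x":0.466,"y":-0.302,"z":0.004,"wz":-0.785},{"claw":1,"x":0.466,"y":-0.302,"z":0.004,"wz":-0.785},{"claw":1,"x":0.466,"y":-0.302,"z":0.004,"wz":-0.785},{"claw":1,"x":0.466,"y":-0.302,"z":0.004,"wz":-0.785},{"claw":1,"x":0.466,"y":-0.302,"z":0.004,"wz":-0.785},{"claw":1,"x":0.466,"y":-0.302,"z":0.004,"wz":-0.785},{"claw":1,"x":0.466,"y":-0.302,"z":0.004,"wz":-0.785},{"claw":1,"x":0.466,"y":-0.302,"z":0.004,"wz":-0.785},{"claw":1,"x":0.466,"y":-0.302,"z":0.004,"wz":-0.785},{"claw":1,"x":0.466,"y":-0.302,"z":0.004,"wz":-0.785},{"claw":1,"x":0.466,"y":-0.302,"z":0.004,"wz":-0.785}]' 30
python3 -m inch '[{"claw":1},{"claw":1}]'
python3 - <<'E'
from h import *
im,d,K,D,T=cam('wrist'); W=cloud(d,K,D,T); cv2.imwrite('pics/w1.png',im[...,::-1]); np.savez('w1',im=im,W=W)
im=im.astype(int)
print('table',np.nanmedian(W[...,2]))
S=(im[...,2]>im[...,0]*.85)&(im.min(-1)>110)&(W[...,2]>4)&(W[...,2]<20)&(np.hypot(W[...,0]-552,W[...,1]+184)<110)
n,l,s,_=cv2.connectedComponentsWithStats(S.astype(np.uint8)); S=l==1+s[1:,4].argmax()
P=W[S];c,a,sz,m=axis(P); print(c,a,sz,m,len(P),np.percentile(P[:,2],[5,50,95]))
rows([*c,21],a)
E
```

```text
table -544.4310361840701schema error: expected keys claw, x, y, z, wx, wy, wz
schema error: expected keys claw, x, y, z, wx, wy, wz
Traceback (most recent call last):
ValueError: attempt to get argmax of an empty sequence
```

View pics/w1.png

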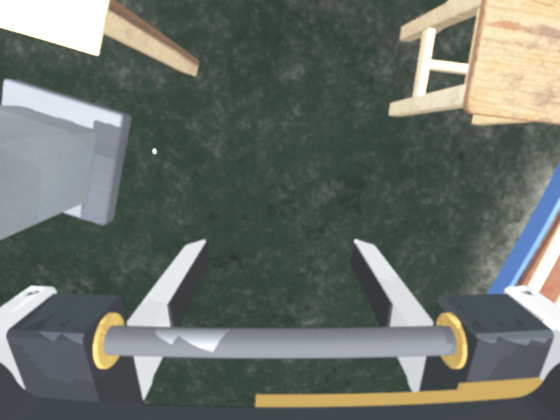

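The move was refused because every key is required. The picture shows only the floor beside the table, with the fingers at (180,300) and (390,300).

```bash
python3 -m inch '[{"claw":1,"x":0.466,"y":-0.302,"z":0.004,"wx":0,"wy":0,"wz":-0.785},{"claw":1,"x":0.466,"y":-0.302,"z":0.004,"wx":0,"wy":0,"wz":-0.785},{"claw":1,"x":0.466,"y":-0.302,"z":0.004,"wx":0,"wy":0,"wz":-0.785},{"claw":1,"x":0.466,"y":-0.302,"z":0.004,"wx":0,"wy":0,"wz":-0.785},{"claw":1,"x":0.466,"y":-0.302,"z":0.004,"wx":0,"wy":0,"wz":-0.785},{"claw":1,"x":0.466,"y":-0.302,"z":0.004,"wx":0,"wy":0,"wz":-0.785},{"claw":1,"x":0.466,"y":-0.302,"z":0.004,"wx":0,"wy":0,"wz":-0.785},{"claw":1,"x":0.466,"y":-0.302,"z":0.004,"wx":0,"wy":0,"wz":-0.785},{"claw":1,"x":0.466,"y":-0.302,"z":0.004,"wx":0,"wy":0,"wz":-0.785},{"claw":1,"x":0.466,"y":-0.302,"z":0.004,"wx":0,"wy":0,"wz":-0.785},{"claw":1,"x":0.466,"y":-0.302,"z":0.004,"wx":0,"wy":0,"wz":-0.785},{"claw":1,"x":0.466,"y":-0.302,"z":0.004,"wx":0,"wy":0,"wz":-0.785}]' 30
python3 -m inch '[{"claw":1,"x":0,"y":0,"z":0,"wx":0,"wy":0,"wz":0},{"claw":1,"x":0,"y":0,"z":0,"wx":0,"wy":0,"wz":0}]'
cat > blank.py <<'E'
from h import *
im,d,K,D,T=cam('wrist'); W=cloud(d,K,D,T); cv2.imwrite('pics/w2.png',im[...,::-1]); np.savez('w2',im=im,W=W)
im=im.astype(int)
print('table',np.nanmedian(W[...,2]))
S=(im[...,2]>im[...,0]*.85)&(im.min(-1)>110)&(W[...,2]>4)&(W[...,2]<20)&(np.hypot(W[...,0]-552,W[...,1]+184)<110)
n,l,s,_=cv2.connectedComponentsWithStats(S.astype(np.uint8)); S=l==1+s[1:,4].argmax()
P=W[S];c,a,sz,m=axis(P); print(c,a,sz,m,len(P),np.percentile(P[:,2],[5,50,95]))
rows([*c,21],a)
E
python3 blank.py
```

```text
time_s: 1.65
tool_pos: [550.7, -186.0, 220.1]
tool_rot: [0.852, 0.523, -0.0, -0.0]
ft_force: [-0.5, 1.2, 0.7]
finger_gap: 93.9
grasp_force: 0.0
time_s: 1.9
tool_pos: [551.1, -185.7, 220.4]
tool_rot: [0.852, 0.523, 0.0, 0.0]
ft_force: [0.6, -0.6, 0.3]
finger_gap: 93.9
grasp_force: 0.0
table -0.42857254301674175
[ 550.61067156 -183.1395093 ] 63.279422465986016 [169.3, 20.3] [ 554.31649888 -178.33975007] 1537 [ 8.96633387 10.57509568 11.98658788]
pos [ 551.2 -185.5  220.3] heading 63.13 shift [ 0.0018 -0.0016  0.1993] turn [ 0.0001  0.     -0.0026] t 1.95
```

View pics/w2.png

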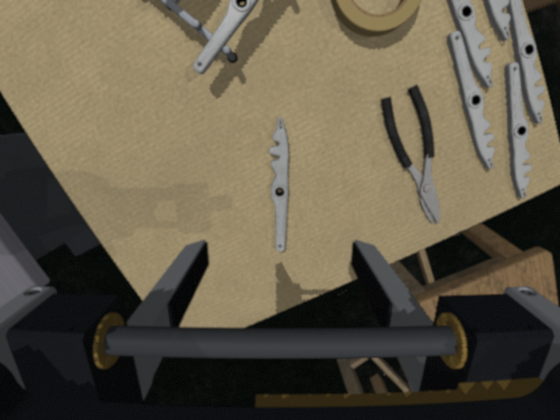

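The picture shows the loose blank upright at column 280, rows 121 to 250, midway between the fingers. The pliers at (415,150) are clear of it. Next I descend and grip.

```bash
python3 -m inch '[{"claw":0.8,"x":0.001,"y":-0.001,"z":0.05,"wx":0,"wy":0,"wz":0},{"claw":0.8,"x":0.002,"y":-0.0015,"z":0.1,"wx":0,"wy":0,"wz":0},{"claw":0.8,"x":0.002,"y":-0.0015,"z":0.15,"wx":0,"wy":0,"wz":0},{"claw":0.8,"x":0.002,"y":-0.0015,"z":0.18,"wx":0,"wy":0,"wz":0},{"claw":0.8,"x":0.002,"y":-0.0015,"z":0.199,"wx":0,"wy":0,"wz":0},{"claw":0.8,"x":0.002,"y":-0.0015,"z":0.199,"wx":0,"wy":0,"wz":0},{"claw":0.5,"x":0.002,"y":-0.0015,"z":0.199,"wx":0,"wy":0,"wz":0},{"claw":0,"x":0.002,"y":-0.0015,"z":0.199,"wx":0,"wy":0,"wz":0},{"claw":0,"x":0.002,"y":-0.0015,"z":0.199,"wx":0,"wy":0,"wz":0},{"claw":0,"x":0.002,"y":-0.0015,"z":0.199,"wx":0,"wy":0,"wz":0},{"claw":0,"x":0.002,"y":-0.0015,"z":0.199,"wx":0,"wy":0,"wz":0},{"claw":0,"x":0.002,"y":-0.0015,"z":0.199,"wx":0,"wy":0,"wz":0}]' 30
```

```text
time_s: 3.45
tool_pos: [551.0, -182.5, 21.3]
tool_rot: [0.852, 0.524, 0.0, 0.0]
ft_force: [-0.0, -0.1, -0.3]
finger_gap: 21.2
grasp_force: 29.9
```

Gripped, with a gap of 21 mm. I lift it and carry it over the slot.

```bash
python3 -m inch '[{"claw":0,"x":0,"y":0,"z":-0.04,"wx":0,"wy":0,"wz":0},{"claw":0,"x":0,"y":0,"z":-0.1,"wx":0,"wy":0,"wz":0},{"claw":0,"x":0.03,"y":-0.015,"z":-0.15,"wx":0,"wy":0,"wz":0.1},{"claw":0,"x":0.08,"y":-0.04,"z":-0.17,"wx":0,"wy":0,"wz":0.25},{"claw":0,"x":0.13,"y":-0.065,"z":-0.18,"wx":0,"wy":0,"wz":0.4},{"claw":0,"x":0.18,"y":-0.09,"z":-0.18,"wx":0,"wy":0,"wz":0.55},{"claw":0,"x":0.23,"y":-0.115,"z":-0.18,"wx":0,"wy":0,"wz":0.65},{"claw":0,"x":0.27,"y":-0.135,"z":-0.18,"wx":0,"wy":0,"wz":0.695},{"claw":0,"x":0.2955,"y":-0.147,"z":-0.18,"wx":0,"wy":0,"wz":0.695},{"claw":0,"x":0.2955,"y":-0.147,"z":-0.18,"wx":0,"wy":0,"wz":0.695},{"claw":0,"x":0.2955,"y":-0.147,"z":-0.18,"wx":0,"wy":0,"wz":0.695},{"claw":0,"x":0.2955,"y":-0.147,"z":-0.18,"wx":0,"wy":0,"wz":0.695}]' 30
cat > look.py <<'E'
from h import *
import sys
n=sys.argv[1]; im,d,K,D,T=cam('wrist'); W=cloud(d,K,D,T); cv2.imwrite(f'pics/{n}.png',im[...,::-1]); o=get_obs(); np.savez(n,im=im,W=W,K=K,D=D,T=T,p=o['tool_pos'],q=o['tool_rot'])
E
python3 look.py w3
```

```text
time_s: 4.95
tool_pos: [553.2, 146.4, 201.2]
tool_rot: [0.979, 0.202, -0.0, 0.0]
ft_force: [0.2, -0.8, -1.3]
finger_gap: 20.7
grasp_force: 29.9
```

View pics/w3.png

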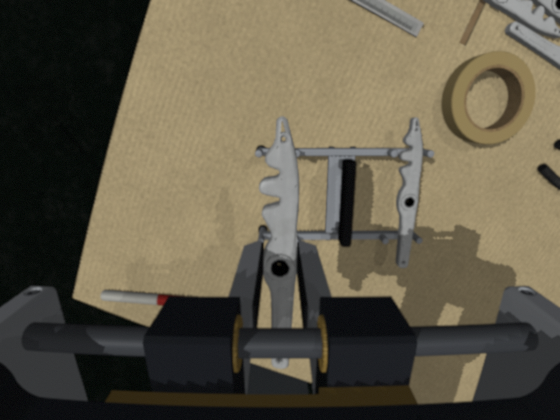

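The held blank runs from (284,120) to (280,365). The empty slot's pins are at about (262,152) and (263,232), the bar is at (347,200) and the loaded blank is at (410,195).

```bash
cat > ana.py <<'E'
from h import *
import sys
f=np.load(sys.argv[1]+'.npz'); im,W=f['im'].astype(int),f['W']; p=f['p']; z=W[...,2]
near=np.hypot(W[...,0]-580,W[...,1]-82)<170
B=W[near&(z>62)&(z<80)&(im.max(-1)<80)]
r=axis(B); print('bar',r[0].round(1),round(r[1],2),r[2],B[:,2].mean().round(1),len(B))
a=np.radians(r[1]); cy=np.array([np.cos(a),np.sin(a)]); cx=np.array([-cy[1],cy[0]]) # cx to free slot
if '-h' in sys.argv: c0=r[0]
c0=r[0]
def loc(P): return np.c_[(P[:,:2]-c0)@cx,(P[:,:2]-c0)@cy,P[:,2]]
def prof(P,name):
    print(name,len(P),'x',np.percentile(P[:,0],[1,99]).round(1),'y',np.percentile(P[:,1],[.5,99.5]).round(1),'z',np.percentile(P[:,2],[5,50,95]).round(1))
    for y in range(-85,90,17):
        q=P[abs(P[:,1]-y)<5]
        if len(q)>3: print('   y',y,'x',np.percentile(q[:,0],[3,97]).round(1),len(q))
wh=im.min(-1)>90
L=loc(W[near&(z>37)&(z<50)&wh]); L=L[(abs(L[:,0]+72)<30)&(abs(L[:,1])<100)]; prof(L,'loaded')
R=loc(W[near&(z>22)&(z<35)]); 
for s in (1,-1):
    q=R[(abs(R[:,1]-50*s)<15)&(R[:,0]>-90)&(R[:,0]<95)]; 
    g=q[(abs(q[:,0])<50)&(abs(q[:,0])>17)]; print('rail',s,'y',np.percentile(g[:,1],[3,50,97]).round(1),'slope',np.polyfit(g[:,0],g[:,1],1).round(4),'z',np.median(g[:,2]).round(1))
N=loc(W[near&(z>36)&(z<52)]); N=N[(N[:,0]>40)&(abs(abs(N[:,1])-50)<12)]
for s in (1,-1):
    for X in (52,92):
        q=N[(N[:,1]*s>0)&(abs(N[:,0]-X)<15)]
        if len(q): print('pin',s,X,np.median(q,0).round(1),len(q))
G=loc(W[near&(z>150)&(z<215)&wh]); 
if len(G)>300:
    tl=loc(p[None])[0]; zz=p[2]-19
    H=G[(abs(G[:,0]-tl[0])<25)&(G[:,2]<zz+22)]; prof(H,'held'); print('tcp local',tl.round(1))
E
python3 ana.py w3
```

```text
bar [581.8  84.5] 23.48 [90.0, 11.9] 70.2 1124
loaded 1995 x [-91.5 -51.4] y [-83.6  84.7] z [38.5 40.3 42.5]
   y -85 x [-82.5 -74.6] 20
   y -68 x [-82.9 -73.5] 62
   y -51 x [-83.1 -74.2] 65
   y -34 x [-84.3 -70.8] 106
   y -17 x [-84.4 -66.1] 137
   y 0 x [-84.6 -64.7] 131
   y 17 x [-84.3 -68.8] 125
   y 34 x [-84.4 -64.6] 151
   y 51 x [-93.1 -49.7] 258
   y 68 x [-80.2 -65.2] 134
   y 85 x [-76.4 -70.3] 33
rail 1 y [45.5 49.9 53.3] slope [-1.60000e-03  4.94916e+01] z 29.0
rail -1 y [-53.8 -48.9 -46.1] slope [-1.08000e-02 -4.93644e+01] z 28.8
pin 1 52 [51.1 49.8 43.9] 26
pin 1 92 [92.  49.4 44. ] 48
pin -1 52 [ 49.8 -48.6  42.5] 6
pin -1 92 [ 91.1 -48.   41.1] 22
held 4201 x [58.8 80.1] y [-87.8  82.9] z [188.5 190.2 191.5]
   y -85 x [63.8 75.7] 149
   y -51 x [61.9 70.1] 82
   y -34 x [60.7 64.4] 23
   y -17 x [59.7 72.8] 18
   y 0 x [60.  77.4] 273
   y 17 x [59.5 75.4] 416
   y 34 x [58.6 78.8] 458
   y 51 x [59.2 79.1] 495
   y 68 x [61.2 75.9] 417
   y 85 x [65.2 71.3] 86
tcp local [ 68.3  -1.5 201.2]
```

```bash
python3 -m inch '[{"claw":0,"x":0.003,"y":-0.003,"z":0.03,"wx":0,"wy":0,"wz":0},{"claw":0,"x":0.003,"y":-0.003,"z":0.07,"wx":0,"wy":0,"wz":0},{"claw":0,"x":0.003,"y":-0.003,"z":0.11,"wx":0,"wy":0,"wz":0},{"claw":0,"x":0.003,"y":-0.003,"z":0.13,"wx":0,"wy":0,"wz":0},{"claw":0,"x":0.003,"y":-0.003,"z":0.14,"wx":0,"wy":0,"wz":0},{"claw":0,"x":0.003,"y":-0.003,"z":0.145,"wx":0,"wy":0,"wz":0},{"claw":0,"x":0.003,"y":-0.003,"z":0.148,"wx":0,"wy":0,"wz":0},{"claw":0,"x":0.003,"y":-0.003,"z":0.148,"wx":0,"wy":0,"wz":0},{"claw":0,"x":0.003,"y":-0.003,"z":0.148,"wx":0,"wy":0,"wz":0}]'
python3 look.py w4; python3 - <<'E'
from h import *
f=np.load('w4.npz');rows([553,148,51]);print(get_obs()['ft_force'])
E
```

```text
time_s: 6.12
tool_pos: [555.1, 151.5, 53.9]
tool_rot: [0.979, 0.203, 0.001, 0.0]
ft_force: [-0.2, 1.1, -1.1]
finger_gap: 21.2
grasp_force: 29.9
pos [555.  151.5  53.8] heading 23.37 shift [-0.0033  0.0024  0.0028] turn None t 6.175
[ 0.44232843  0.1378964  -0.47573685]
```

View pics/w4.png

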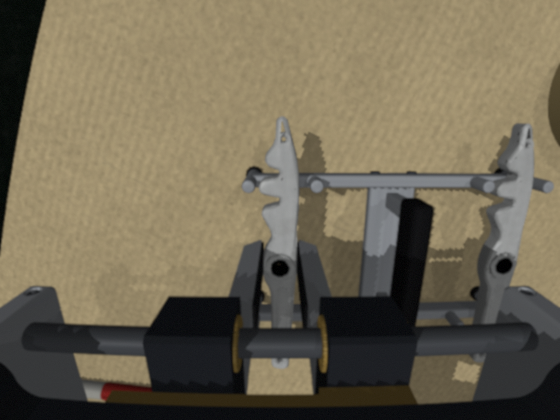

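The held blank crosses the far rail at (285,182), midway between the pins at (250,183) and (317,184). I lower it the last 2.5 mm, open partway and rise.

```bash
python3 -m inch '[{"claw":0,"x":0,"y":0,"z":0.0015,"wx":0,"wy":0,"wz":0},{"claw":0,"x":0,"y":0,"z":0.0025,"wx":0,"wy":0,"wz":0},{"claw":0,"x":0,"y":0,"z":0.0025,"wx":0,"wy":0,"wz":0}]'
python3 -m inch '[{"claw":0.3,"x":0,"y":0,"z":0.0025,"wx":0,"wy":0,"wz":0},{"claw":0.45,"x":0,"y":0,"z":0.0025,"wx":0,"wy":0,"wz":0},{"claw":0.45,"x":0,"y":0,"z":0.0025,"wx":0,"wy":0,"wz":0},{"claw":0.45,"x":0,"y":0,"z":0.0025,"wx":0,"wy":0,"wz":0},{"claw":0.45,"x":0,"y":0,"z":-0.02,"wx":0,"wy":0,"wz":0},{"claw":0.45,"x":0,"y":0,"z":-0.06,"wx":0,"wy":0,"wz":0},{"claw":0.45,"x":0,"y":0.03,"z":-0.1,"wx":0,"wy":0,"wz":0},{"claw":0.45,"x":-0.03,"y":0.072,"z":-0.15,"wx":0,"wy":0,"wz":0},{"claw":0.45,"x":-0.06,"y":0.072,"z":-0.17,"wx":0,"wy":0,"wz":0},{"claw":0.45,"x":-0.06,"y":0.072,"z":-0.17,"wx":0,"wy":0,"wz":0},{"claw":0.45,"x":-0.06,"y":0.072,"z":-0.17,"wx":0,"wy":0,"wz":0}]'
python3 look.py w5; python3 ana.py w5
```

```text
time_s: 6.55
tool_pos: [554.8, 151.5, 51.2]
tool_rot: [0.979, 0.203, -0.0, 0.0]
ft_force: [-2.2, -0.5, 2.8]
finger_gap: 20.8
grasp_force: 29.9
time_s: 7.92
tool_pos: [528.0, 61.8, 220.0]
tool_rot: [0.979, 0.203, -0.0, -0.0]
ft_force: [-0.6, 0.5, -0.1]
finger_gap: 42.0
grasp_force: 0.0
bar [581.1  84.3] 23.6 [89.6, 11.5] 70.8 1047
loaded 2289 x [-93.9 -50.4] y [-85.   84.2] z [38.7 40.5 43.5]
   y -85 x [-84.4 -72.4] 55
   y -68 x [-84.6 -71.6] 94
   y -51 x [-94.3 -49.1] 186
   y -34 x [-84.9 -71.1] 112
   y -17 x [-85.1 -66.5] 148
   y 0 x [-84.9 -65. ] 121
   y 17 x [-84.  -69.7] 124
   y 34 x [-84.4 -64.7] 143
   y 51 x [-94.6 -50. ] 249
   y 68 x [-81.2 -66.1] 144
   y 85 x [-78.1 -70.9] 35
rail 1 y [45.4 49.4 52.9] slope [3.00000e-03 4.91498e+01] z 29.1
rail -1 y [-54.3 -49.5 -46.4] slope [-5.10000e-03 -4.97632e+01] z 29.1
pin 1 52 [62.9 49.9 40.6] 177
pin 1 92 [83.7 49.5 40.7] 131
pin -1 52 [ 53.8 -48.8  40.7] 72
pin -1 92 [ 88.6 -49.3  41. ] 91
```

View pics/w5.png

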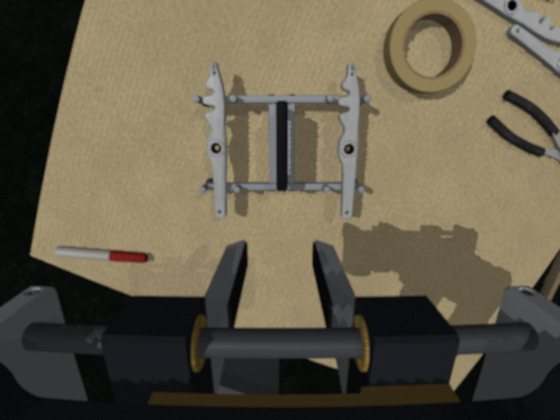

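Both blanks lie across both rails between their pins. The placed one runs from (215,65) to (220,215) and the other from (351,67) to (346,215). Next I take the bar.

```bash
python3 -c "
from h import *
rows([581.2,84.3,62],23.55)"
```

```text
pos [527.9  62.1 219.5] heading 23.4 shift [0.058  0.001  0.1574] turn [-0.0011  0.0016 -0.0027] t 7.975
```

```bash
python3 -m inch '[{"claw":0.45,"x":0.03,"y":0.001,"z":0.03,"wx":0,"wy":0,"wz":-0.003},{"claw":0.45,"x":0.058,"y":0.001,"z":0.07,"wx":0,"wy":0,"wz":-0.003},{"claw":0.45,"x":0.058,"y":0.001,"z":0.11,"wx":0,"wy":0,"wz":-0.003},{"claw":0.45,"x":0.058,"y":0.001,"z":0.14,"wx":0,"wy":0,"wz":-0.003},{"claw":0.45,"x":0.058,"y":0.001,"z":0.158,"wx":0,"wy":0,"wz":-0.003},{"claw":0.45,"x":0.058,"y":0.001,"z":0.158,"wx":0,"wy":0,"wz":-0.003},{"claw":0.35,"x":0.058,"y":0.001,"z":0.158,"wx":0,"wy":0,"wz":-0.003},{"claw":0.25,"x":0.058,"y":0.001,"z":0.158,"wx":0,"wy":0,"wz":-0.003},{"claw":0.2,"x":0.058,"y":0.001,"z":0.158,"wx":0,"wy":0,"wz":-0.003},{"claw":0.16,"x":0.058,"y":0.001,"z":0.158,"wx":0,"wy":0,"wz":-0.003},{"claw":0.1,"x":0.058,"y":0.001,"z":0.158,"wx":0,"wy":0,"wz":-0.003},{"claw":0,"x":0.058,"y":0.001,"z":0.158,"wx":0,"wy":0,"wz":-0.003}]' 20
python3 -m inch '[{"claw":0,"x":0,"y":0,"z":0,"wx":0,"wy":0,"wz":0},{"claw":0,"x":0,"y":0,"z":0,"wx":0,"wy":0,"wz":0},{"claw":0,"x":0,"y":0,"z":0,"wx":0,"wy":0,"wz":0},{"claw":0,"x":0,"y":0,"z":0,"wx":0,"wy":0,"wz":0}]' 58
```

```text
time_s: 9.48
tool_pos: [582.0, 83.4, 63.1]
tool_rot: [0.979, 0.204, 0.0, 0.0]
ft_force: [0.9, -1.5, 1.8]
finger_gap: 11.9
grasp_force: 20.0
time_s: 9.98
tool_pos: [582.0, 83.4, 63.1]
tool_rot: [0.979, 0.204, 0.0, 0.0]
ft_force: [-0.0, -3.0, 4.6]
finger_gap: 11.0
grasp_force: 58.0
```

Gripped on 12 mm. I lift slowly to about 140 mm.

```bash
python3 -m inch '[{"claw":0,"x":0,"y":0,"z":-0.003,"wx":0,"wy":0,"wz":0},{"claw":0,"x":0,"y":0,"z":-0.008,"wx":0,"wy":0,"wz":0},{"claw":0,"x":0,"y":0,"z":-0.016,"wx":0,"wy":0,"wz":0},{"claw":0,"x":0,"y":0,"z":-0.028,"wx":0,"wy":0,"wz":0},{"claw":0,"x":0,"y":0,"z":-0.042,"wx":0,"wy":0,"wz":0},{"claw":0,"x":0,"y":0,"z":-0.058,"wx":0,"wy":0,"wz":0},{"claw":0,"x":0,"y":0,"z":-0.074,"wx":0,"wy":0,"wz":0},{"claw":0,"x":0,"y":0,"z":-0.09,"wx":0,"wy":0,"wz":0},{"claw":0,"x":0,"y":0,"z":-0.106,"wx":0,"wy":0,"wz":0},{"claw":0,"x":0,"y":0,"z":-0.12,"wx":0,"wy":0,"wz":0},{"claw":0,"x":0,"y":0,"z":-0.132,"wx":0,"wy":0,"wz":0},{"claw":0,"x":0,"y":0,"z":-0.138,"wx":0,"wy":0,"wz":0}]'
python3 -m inch '[{"claw":0,"x":0,"y":0,"z":-0.002,"wx":0,"wy":0,"wz":0},{"claw":0,"x":0,"y":0,"z":-0.002,"wx":0,"wy":0,"wz":0},{"claw":0,"x":0,"y":0,"z":-0.002,"wx":0,"wy":0,"wz":0},{"claw":0,"x":0,"y":0,"z":-0.002,"wx":0,"wy":0,"wz":0},{"claw":0,"x":0,"y":0,"z":-0.002,"wx":0,"wy":0,"wz":0},{"claw":0,"x":0,"y":0,"z":-0.002,"wx":0,"wy":0,"wz":0},{"claw":0,"x":0,"y":0,"z":-0.002,"wx":0,"wy":0,"wz":0},{"claw":0,"x":0,"y":0,"z":-0.002,"wx":0,"wy":0,"wz":0}]'
python3 look.py w6; python3 - <<'E'
from h import *
im,d,K,D,T=cam('scene'); cv2.imwrite('pics/s6.png',cv2.resize(im[150:320,170:400,::-1],None,fx=3,fy=3))
f=np.load('w6.npz');W=f['W'];p=f['p'];M=Ro.from_quat(f['q']);L=M.inv().apply((W-p).reshape(-1,3));L=L[(L[:,2]>-5)&(L[:,2]<45)&(abs(L[:,0])<95)&(abs(L[:,1])<110)]
for s in (1,-1):
    q=L[(abs(L[:,1]-72*s)<13)]; q=q[q[:,2]<28]
    c=np.linalg.lstsq(np.c_[q[:,:2],np.ones(len(q))],q[:,2],rcond=None)[0]
    print('blank',s,len(q),'median depth',np.median(q[:,2]).round(1),'slope x',c[0].round(4),'y',np.percentile(q[:,0],[1,99]).round(1))
g=L[(abs(L[:,0]-50)<8)&(abs(L[:,1])>20)&(abs(L[:,1])<45)&(L[:,2]>25)]
for s in (1,-1):print('far rail depth',s,np.median(g[g[:,1]*s>0][:,2]).round(1))
o=get_obs();print(o['tool_pos'],o['tool_rot'],o['moment'],o['finger_gap'],o['time_s'])
E
```

```text
time_s: 11.48
tool_pos: [582.0, 83.7, 201.7]
tool_rot: [0.979, 0.204, 0.0, 0.0]
ft_force: [-0.0, -0.3, -4.0]
finger_gap: 11.3
grasp_force: 58.0
time_s: 12.48
tool_pos: [581.8, 83.7, 202.8]
tool_rot: [0.979, 0.204, 0.0, -0.0]
ft_force: [-0.7, 0.7, -3.4]
finger_gap: 11.5
grasp_force: 58.0
blank 1 5148 median depth 22.9 slope x 0.005 y [-51.4  84. ]
blank -1 4984 median depth 22.8 slope x 0.0065 y [-43.9  85.7]
far rail depth 1 34.1
far rail depth -1 34.1
[581.77206347  83.65987225 202.75800494] [9.78984492e-01 2.03934708e-01 1.64712752e-05 5.68095655e-06] [-0.00975313  0.03427011 -0.00950077] 11.758445878904089 12.575
```

View pics/s6.png

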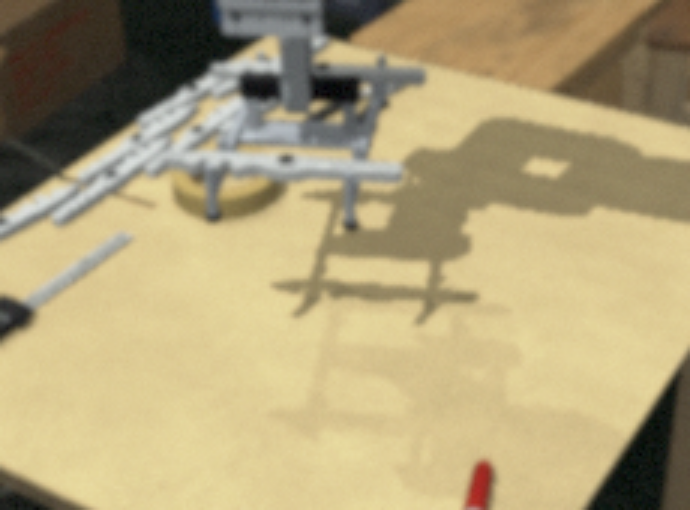

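View pics/w6.png

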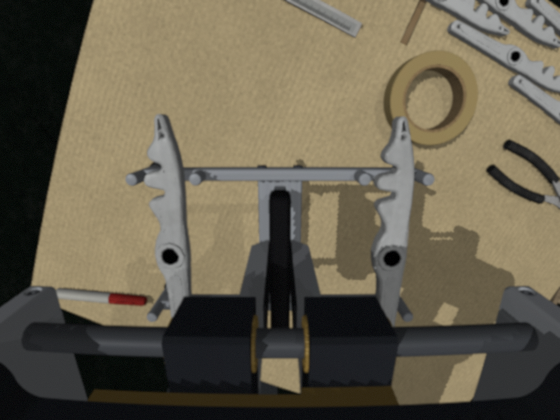

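The carrier hangs level, with a tilt under 0.5°. Both blanks sit between their pins at (165,175) and (400,175), and the feet are about 140 mm up. I hand the job in.

```bash
python3 -c "
from bench import *
print(finish_job())"
```

```text
the job is handed in; nothing more can be done
None
```

The loose blank is in the empty slot, and the loaded carrier is held level and steady about 140 mm above the table with both blanks in their slots; the job was handed in at about 12.6 s, with no verdict returned.

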